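# Hang the long tool ledge on the slotted rack beside the welding table

## Robot

A 6-joint arm with a two-finger parallel gripper is mounted at the origin on the work surface. World frame = base frame: x ahead of the robot, y to its left, z up, the work surface at z = 0. Lengths are in mm, angles in rad, forces in N, time in s.
With the tool pointing down it reaches from about 350 to 875 mm from the base axis. Payload 4.2 kg.
Tool frame: the origin (TCP) lies midway between the tips of the shut fingers; the grasp point (between the pads) lies 19 mm behind it; z points along the fingers, y is the line along which they close (so a half turn about z gives the same grasp; the last joint's range is limited). The gripper opens to 85 mm and grips with 20 to 120 N. Pads are 22 mm wide; open, the fingers measure 114 mm over their backs; the gripper's body (76 mm by 85 mm) begins 54 mm behind the grasp point. The pads swing forward as they close: fully open they stand 13 mm farther back than shut.
Start: joints at [1.488, 0.385, 0.008, 0, -1.194, -0.259], TCP at [209.457, 588.835, 231.312] pointing down, gripper open.
Joint ranges: [-3.14, 3.14], [-1.21, 2.06], [-1.07, 1.41], [-3.16, 2.05], [-2.99, -0.16], [-3.1, 3.1]. Speed limits (rad/s): [2.79, 2.79, 3.14, 3.14, 3.14, 3.14].

## Interface

Orientations are given as a unit quaternion [x, y, z, w].
In Python, from bench import read_state, get_image, job_done gives the robot as it stands.
- The arm moves only by the shell command python3 -m jog 'ROWS'. ROWS is JSON, a list of rows, each a list of 3 entries, a list of its own where there are three numbers: the shift along the world's x, y, z scaled (see below), then the turn, a rotation vector about the world's x, y, z scaled (see below), then the gripper's target within -1 to 1 (shut at 1, half-way at 0, fully open at -1). In form: [[[x, y, z], [wx, wy, wz], claw], ...]. A call has 1 to 20 rows; each row is the pose to reach, as a shift and turn from the pose commanded when the call began; what a row does not reach only later rows make up. The controller multiplies each number of a shift by 10 cm and each number of a turn by 120 degrees. A row lasts 1/10 s, in which the tool goes at most 50 mm and 8.59 degrees, less where a joint would pass 70% of its speed; a pose out of reach is approached as far as the arm can. A call with a number of a shift or a turn outside -1 to 1 is refused whole. A call with a gripper value outside its range is refused whole. The fingers move at their own pace and stop on an object; the grip force is fixed at half the most. Time passes only in rows, so rows that repeat a pose let the fingers close. It gives the time, the measured TCP pose, the force, the opening and the grip force at its end, in the units of the state.
- read_state(): the state, without advancing time (a new reading comes with each control period).
- get_image(name): name is "scene" or "side" or "wrist"; returns a dict with "frame" (384x512x3 uint8, red, green, blue), "range_z" (384x512 float32, mm along the optical axis (not along the pixel's ray), 0 where there is no reading), "fx", "fy", "cx", "cy" (pixels), "distortion" ([k1, k2, p1, p2, k3] as OpenCV has them; the pictures are not rectified), "R" (3x3) and "t" (3): a world point X has camera coordinates R X + t. Camera axes: x right, y down, z forward; pixel columns grow to the right and rows downward; lengths in mm; the calibration is good to about 2 mm. A picture is of the moment at which its call begins.
- job_done(): hands the job in; it is judged then, once.
The state is a dict: "clock": time; "joints": joint angles; "joint_vel": joint speeds; "joint_efforts": joint torques, N m; "position": TCP position; "ee_rot": TCP orientation; "contact_force": force on the tool from outside, world axes, zero at the start; "wrist_torque": the same for the moment, N m; "gripper_width": finger opening in mm; "grasp_force": force on a finger pad.
Only numpy, scipy, OpenCV 4.12 (cv2) and the standard library are available. Lean on these libraries where they do the work, as an engineer would, in place of code of your own. Each camera call takes 0.05 s, during which the arm holds its last target. There are 200 camera calls.

## Task

Hang the longer of the two steel tool ledges on the slotted rack: bring both of its hooked tabs into the two slots from the front, then push it straight down past the spring roller until the tabs have dropped fully home and it is locked level against the uprights. Leave the shorter ledge where it stands, and let go of the long one.

Things in the scene. Friction and masses are not known exactly. Their poses are not given: they have to be found in the camera images.
- long_ledge: Long steel tool ledge, upright, 0.4 kg: tray 200 wide (y) x 66 deep, back plate 60 tall, two tabs behind it at y=+-70, 14 wide: neck at z 52-60, lip sloping down to z 30, ending x=23; gap plate-lip 15 at tip, 6 at neck. Origin: rear edge of underside, mid-width, in back face; x to the tabs, z up. Hung home, its origin is at x 0, y 0 (+-10), z 76 in the rack's frame, axes parallel. All mm.
- long_grip (a point): On the long ledge's central upright fin, where to pinch it from above across its 12 mm thickness (along y). The point is at x -23, y 0, z 90 mm in the ledge's frame, on the fin's mid-plane. Fin: 34 mm deep (x), top 15 mm above this point, free-standing down to 30 mm below it.
- short_ledge: Bystander, to be left alone: same make and height, but only 110 mm wide with tabs at y = +-35 mm, too close for the rack. Origin and axes as on the long ledge.
- rack: Fixed grey rack 196 tall; uprights 60 wide at y=+-70. Origin: on table midway in their front plane; x points in through the slots, z up. Sheet 4 thick; slot in each 34 wide, z 128-184. Ledge enters along +x with underside at z 100-122 (best 110), then goes down to 76. Sprung roller (d 24, centre z 90, y 0, 4 proud of front) resists with 5-10 N from z 99 to 90, then snaps into the plate. All mm.
Things that resemble listed ones, but are neither listed nor needed, are in the scene too. Leave any purple or yellow look-alike of the long_ledge alone.

How it is judged (in metres and radians):
At the end, for the whole second after the job is handed in: The long ledge hangs at rest with both tabs locked down in the slots: its origin within 7 mm above and 6 mm below its home height (76 mm), within 10 mm of the uprights' front plane and 15 mm sideways of the rack's middle, tilted and turned less than about 7 degrees from the rack (z of long_ledge in the frame of rack between 0.07 and 0.083 m and x of long_ledge in the frame of rack between -0.01 and 0.01 m and y of long_ledge in the frame of rack between -0.015 and 0.015 m and angle between long_ledge's own z axis and vertical below 0.12 rad and angle between the x axis of long_ledge and the x axis of rack, either way round below 0.12 rad and linear speed of long_ledge below 0.02 m/s); the robot touches nothing.
It fails at once if the short ledge is moved by more than 40 mm (distance of short_ledge from where it was at the start of the episode above 0.04 m).
It also fails if it takes over 48 s, if anything falls off the work surface, if the arm or the gripper's body presses on something with over 40 N, if the wrist force passes 120 N, or if a joint passes its speed limit or range.

## Working session

There is one attempt and no reset: what is moved stays moved. The work goes in short steps, Python scripts to look and compute and a shell command to move; the robot and the scene stay as the last step left them, time stands still between calls to the robot, and variables do not carry over. Pictures are saved under pics/ and viewed, at most 10 in all, crops included, and the job is handed in when it is done.

```bash
mkdir -p pics && ls && python3 - <<'E'
from bench import *
import numpy as np,cv2,pickle
s=read_state();print({k:np.round(v,3) for k,v in s.items()})
ims={}
for n in ["scene","side"]:
    d=get_image(n);ims[n]=d
    print(n,d["fx"],d["cx"],np.round(d["R"],3).tolist(),np.round(d["t"],1),d["distortion"])
pickle.dump(ims,open("ims.pkl","wb"))
cv2.imwrite("pics/a.png",np.vstack([ims[n]["frame"][:,:,::-1] for n in ims])[:, :])
f=[ims[n]["frame"][:,:,::-1] for n in ims]
cv2.imwrite("pics/a.png",cv2.resize(np.hstack(f),(800,300),interpolation=cv2.INTER_AREA))
cv2.imwrite("pics/b.png",cv2.resize(f[0],(800,600)))
E
```

```text
pics
{'clock': np.float64(0.0), 'joints': array([ 1.488e+00,  3.860e-01,  7.000e-03, -1.000e-03, -1.194e+00,
       -2.590e-01]), 'joint_vel': array([ 0.   , -0.002, -0.   , -0.   ,  0.   , -0.   ]), 'joint_efforts': array([-2.0000e-03, -3.9229e+01,  1.8840e+01,  4.1860e+00, -5.0000e-03,
       -0.0000e+00]), 'position': array([209.266, 588.287, 230.209]), 'ee_rot': array([ 0.985, -0.17 , -0.   ,  0.001]), 'contact_force': array([0.113, 0.075, 0.078]), 'wrist_torque': array([-0.024, -0.007,  0.068]), 'grasp_force': np.float64(0.0), 'gripper_width': np.float64(85.563)}
scene 386.62717804338683 254.1651315814727 [[0.324, 0.946, 0.015], [0.782, -0.258, -0.568], [-0.533, 0.195, -0.823]] [ -27.  -351.8 1591. ] [-0.06319429  0.          0.          0.          0.        ]
side 412.07679430230803 260.4798176076303 [[0.992, -0.124, -0.007], [-0.082, -0.608, -0.79], [0.094, 0.784, -0.613]] [-468.2   18.1 1456.4] [-0.0818825  0.         0.         0.         0.       ]
```

View pics/a.png

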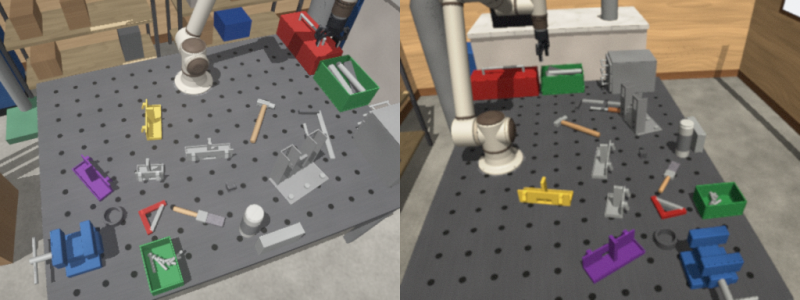

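View pics/b.png

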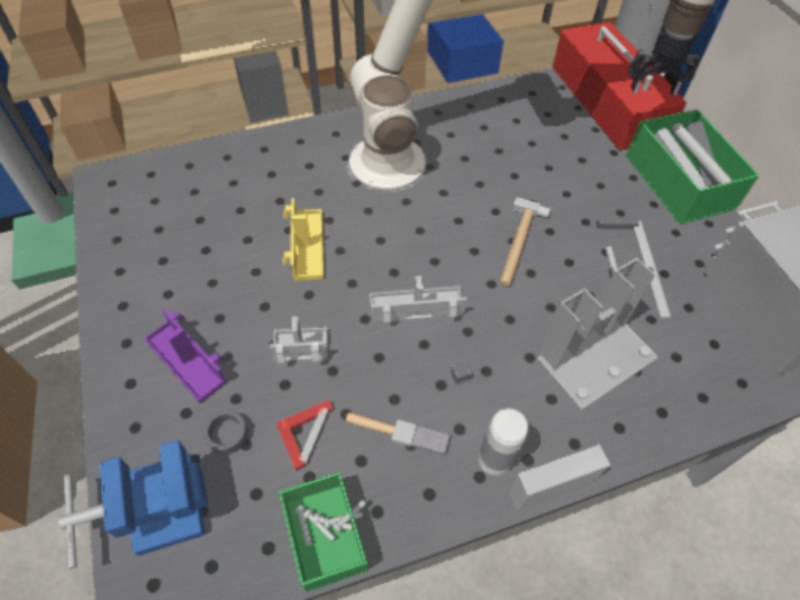

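The scene view (800x600) shows the long ledge at about (418,300), the short one at (300,342), and the rack uprights at (575,325) and (630,290) with the base plate at (600,365). Next I'll make a top-down height map from both depth images.

```bash
cat > h.py <<'E'
import numpy as np,cv2
def world(d):
    K=np.array([[d["fx"],0,d["cx"]],[0,d["fy"],d["cy"]],[0,0,1]]);h,w=d["range_z"].shape
    u,v=np.meshgrid(np.arange(w),np.arange(h))
    p=cv2.undistortPoints(np.stack([u,v],-1).reshape(-1,1,2).astype(float),K,np.array(d["distortion"])).reshape(h,w,2)
    z=d["range_z"][...,None]
    c=np.concatenate([p*z,z],-1)
    X=(c-np.array(d["t"]))@np.array(d["R"]); X[d["range_z"]<=0]=np.nan
    return X
E
python3 - <<'E'
import pickle,numpy as np,cv2
from h import *
ims=pickle.load(open("ims.pkl","rb"))
x0,x1,y0,y1=250,800,-200,500; s=1.1
out=[]
for n in ims:
    X=world(ims[n]).reshape(-1,3); X=X[np.isfinite(X[:,0])]
    t=X[(X[:,0]>300)&(X[:,0]<750)&(abs(X[:,1])<200)&(X[:,2]<15)];print(n,np.median(t[:,2]))
    H=np.zeros((int((x1-x0)*s),int((y1-y0)*s)),np.uint8)
    for p in X[np.argsort(X[:,2])]:
        if x0<p[0]<x1 and y0<p[1]<y1 and p[2]<260:
            r,c=int((p[0]-x0)*s),int((p[1]-y0)*s)
            cv2.circle(H,(c,r),1,int(np.clip(p[2]*1.2+20,0,255)),-1)
    for k in range(0,700,100): cv2.putText(H,str(y0+k),(int(k*s),10),0,.35,255)
    for k in range(0,550,100): cv2.putText(H,str(x0+k),(0,int(k*s)+10),0,.35,255)
    cv2.imwrite(f"pics/top_{n}.png",cv2.applyColorMap(H,cv2.COLORMAP_JET))
    for k,(a,b) in dict(L=((380,540),(0,180)),).items(): pass
E
```

```text
scene -0.8748621798831193
side -0.6241441058952657
```

View pics/top_scene.png

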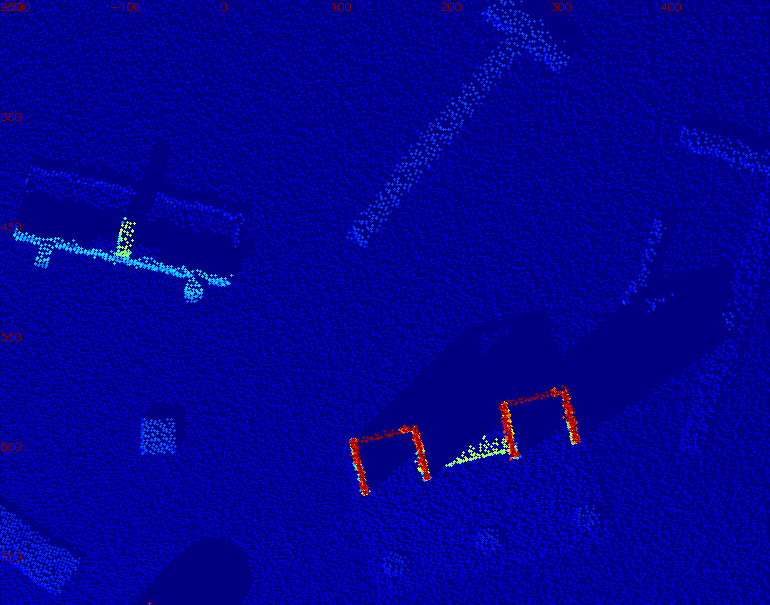

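View pics/top_side.png

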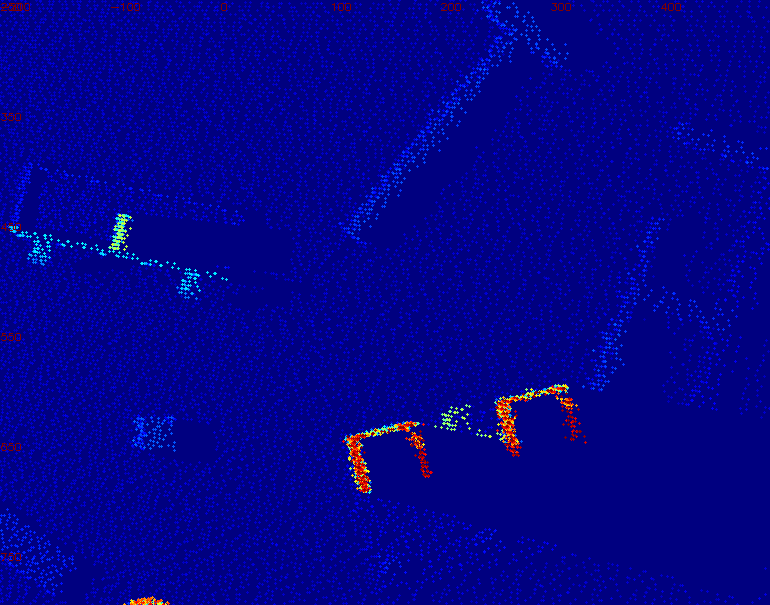

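The maps show the ledge plate running from about (x 458,y -188) to (505,5), with its tabs toward +x. The rack's front webs face the robot: (645,115)-(633,175) and (615,255)-(602,310). Next I'll fit both.

```bash
cat > fit.py <<'E'
import pickle,numpy as np,cv2
from h import *
def line(P):
    # robust line x = a + b*(y-ym)
    m=np.ones(len(P),bool)
    for _ in range(8):
        b,a=np.polyfit(P[m,1],P[m,0],1); r=P[:,0]-a-b*P[:,1]; m=abs(r)<max(3,1.5*np.std(r[m]))
    return a,b,m
ims=pickle.load(open("ims.pkl","rb"))
for n in ims:
    X=world(ims[n]).reshape(-1,3); X=X[np.isfinite(X[:,0])]
    B=X[(X[:,0]>430)&(X[:,0]<530)&(X[:,1]>-215)&(X[:,1]<25)]
    P=B[(B[:,2]>50)&(B[:,2]<66)]; a,b,m=line(P)
    d=np.array([b,1])/np.hypot(b,1); s=P[m][:,:2]@d
    print(n,'plate yaw',-np.arctan(b),'x at y=-92',a-92*b,'ends',np.sort(s)[[2,-3]],'ext',[(np.r_[a,0]+0) for _ in [0]][0][0],'b',b)
    nrm=np.array([1,-b])/np.hypot(b,1); off=B[:,:2]@nrm-a*nrm[0]
    T=B[(off>5)&(B[:,2]>40)]; 
    for q in (T[T[:,1]<-100],T[T[:,1]>-100]): print(' tab',np.median(q,0),'s range',np.percentile(q[:,:2]@d,[5,95]),len(q),'off',np.percentile(off[(off>5)&(B[:,2]>40)],[5,95]))
    F=X[(X[:,0]>400)&(X[:,0]<520)&(X[:,1]>-130)&(X[:,1]<-60)&(X[:,2]>70)&(X[:,2]<115)]
    print(' fin top z',np.percentile(F[:,2],[50,98]),'top mean',F[F[:,2]>98][:,:].mean(0),'s',np.percentile(F[:,:2]@d,[3,50,97]))
    R=X[(X[:,0]>585)&(X[:,0]<715)&(X[:,1]>95)&(X[:,1]<335)&(X[:,2]>110)&(X[:,2]<205)]
    # rotate by guess yaw, front = min x
    th=np.arctan2(43,190); e=np.array([np.cos(th),np.sin(th)]); f=np.array([-np.sin(th),np.cos(th)])
    u=R[:,:2]@e; W=R[u<np.percentile(u,1)+9]; a,b,m=line(W); W=W[m]
    d=np.array([b,1])/np.hypot(b,1); s=np.sort(W[:,:2]@d)
    g=np.argmax(np.diff(s)); print(' rack yaw',-np.arctan(b),'x at y=210',a+210*b,'edges',s[1],s[g],s[g+1],s[-2],'ztop',np.percentile(R[:,2],98))
    c=(s[1]+s[g]+s[g+1]+s[-2])/4; nr=np.array([1,-b])/np.hypot(1,b); print(' rack origin',nr*(a*nr[0])+d*c)
E
python3 fit.py
```

```text
scene plate yaw -0.2229503219123106 x at y=-92 485.43223949461805 ends [-76.39335072 115.86686822] ext 506.29041788590564 b 0.22671933034008226
 tab [ 485.77657936 -160.56206315   55.162358  ] s range [-54.91417759 -44.55250821] 28 off [ 7.08745352 20.28869834]
 tab [515.57635158 -24.82609905  54.17116298] s range [83.34837578 97.51569118] 34 off [ 7.08745352 20.28869834]
 fin top z [101.25063766 107.20081829] top mean [466.95472383 -85.69369081 103.56624317] s [13.89461179 18.63600694 25.18948206]
 rack yaw 0.238216483305933 x at y=210 631.4961436749576 edges -38.75325105827755 23.060794137113703 100.02915469770073 163.79821737080545 ztop 195.92564126734644
 rack origin [629.84952217 216.78104223]
side plate yaw -0.22199782869248386 x at y=-92 481.85082755832804 ends [-81.18425827 104.79876657] ext 502.6168921424424 b 0.2257180933055907
 tab [ 479.24064763 -165.08449644   53.19396907] s range [-62.27429214 -46.15813616] 29 off [ 5.99582146 20.24206519]
 tab [509.35791969 -28.91216828  55.0804722 ] s range [78.44303592 91.87116061] 25 off [ 5.99582146 20.24206519]
 fin top z [ 89.54829647 105.41726727] top mean [461.60158298 -89.65533292 102.70601801] s [ 7.79855596 12.42590212 20.47446602]
 rack yaw 0.23611328424272285 x at y=210 627.413004394091 edges -39.235778975314396 30.6915013150711 100.76162761753432 165.04164884155762 ztop 196.89945329331303
 rack origin [625.79676197 216.71751828]
```

```bash
python3 -m jog '[[[0.36,-0.965,0],[0,0,0],-1],[[0.36,-0.965,0],[0,0,0],-1],[[0.36,-0.965,0],[0,0,0],-1]]'
python3 -m jog '[[[0.36,-0.965,0],[0,0,0],-1],[[0.36,-0.965,0],[0,0,0],-1],[[0.36,-0.965,0],[0,0,0],-1]]'
python3 -m jog '[[[0.36,-0.965,0],[0,0,0],-1],[[0.36,-0.965,0],[0,0,0],-1],[[0.36,-0.965,0],[0,0,0],-1]]'
python3 -m jog '[[[0.36,-0.965,0],[0,0,0],-1],[[0.36,-0.965,0],[0,0,0],-1],[[0.36,-0.965,0],[0,0,0],-1]]'
```

```text
clock: 0.4
position: [246.2, 487.2, 230.9]
ee_rot: [0.985, -0.172, -0.0, 0.002]
contact_force: [0.7, 1.0, 0.6]
gripper_width: 85.7
grasp_force: 0.0
clock: 0.7
position: [281.9, 391.3, 231.1]
ee_rot: [0.985, -0.172, -0.0, 0.001]
contact_force: [-0.1, 1.2, 0.4]
gripper_width: 85.5
grasp_force: 0.0
clock: 1.0
position: [317.7, 295.5, 231.1]
ee_rot: [0.985, -0.172, -0.0, 0.001]
contact_force: [0.3, -0.2, -0.4]
gripper_width: 85.4
grasp_force: 0.0
clock: 1.3
position: [353.9, 199.7, 231.1]
ee_rot: [0.985, -0.172, -0.0, 0.0]
contact_force: [0.6, -0.1, 0.6]
gripper_width: 85.7
grasp_force: 0.0
```

```bash
python3 -m jog '[[[0.36,-0.955,0],[0,0,0],-1],[[0.36,-0.955,0],[0,0,0],-1],[[0.36,-0.955,0],[0,0,0],-1]]'
python3 -m jog '[[[0.36,-0.955,0],[0,0,0],-1],[[0.36,-0.955,0],[0,0,0],-1],[[0.36,-0.955,0],[0,0,0],-1]]'
python3 -m jog '[[[0.36,-0.955,0],[0,0,0.059],-1],[[0.36,-0.955,0],[0,0,0.059],-1],[[0.36,-0.955,0],[0,0,0.059],-1],[[0.36,-0.955,0],[0,0,0.059],-1],[[0.36,-0.955,0],[0,0,0.059],-1]]'
python3 - <<'E'
from bench import *
from h import *
import pickle
d=get_image("wrist");pickle.dump(d,open("w1.pkl","wb"))
cv2.imwrite("pics/w1.png",d["frame"][:,:,::-1])
s=read_state();print(s["position"],s["ee_rot"],s["joints"])
X=world(d);F=X.reshape(-1,3)
m=(F[:,2]>85)&(F[:,2]<112)&(abs(F[:,0]-464)<60)&(abs(F[:,1]+87)<50)
print(m.sum(),np.percentile(F[m],[3,50,97],axis=0), F[m][F[m][:,2]>100].mean(0))
top=F[m&(F[:,2]>100)];print(cv2.minAreaRect(top[:,:2].astype(np.float32)))
P=F[(F[:,2]>52)&(F[:,2]<66)&(abs(F[:,0]-485)<60)&(F[:,1]>-230)&(F[:,1]<40)];print(len(P));print(cv2.minAreaRect(P[:,:2].astype(np.float32)))
E
```

```text
clock: 1.6
position: [390.4, 104.4, 231.2]
ee_rot: [0.985, -0.173, -0.0, 0.0]
contact_force: [-0.4, -0.8, -0.3]
gripper_width: 85.1
grasp_force: 0.0
clock: 1.9
position: [426.9, 9.1, 231.1]
ee_rot: [0.985, -0.173, -0.0, 0.0]
contact_force: [-0.0, 0.0, -0.5]
gripper_width: 85.4
grasp_force: 0.0
clock: 2.4
position: [461.5, -82.4, 231.0]
ee_rot: [0.994, -0.108, -0.0, -0.0]
contact_force: [0.8, -0.4, -0.2]
gripper_width: 85.3
grasp_force: 0.0
[461.43457204 -82.1639307  231.2209528 ] [ 9.94155290e-01 -1.07959415e-01 -7.59773249e-05 -1.34723382e-04] [ 1.71507168e-01  1.16193441e-01 -3.58317617e-01 -3.38287949e-04
 -1.09635696e+00  1.18310324e+00]
428 [[448.67019068 -92.40654968  91.5476739 ]
 [465.78838648 -85.32848009 105.2562051 ]
 [480.3876511  -78.01367674 106.72609391]] [464.2180311  -85.07037397 105.26028273]
((463.65203857421875, -85.08480834960938), (11.186747550964355, 33.3929557800293), 77.4077377319336)
1458
((489.08319091796875, -91.11637115478516), (199.2265167236328, 22.558578491210938), 77.09654998779297)
```

View pics/w1.png

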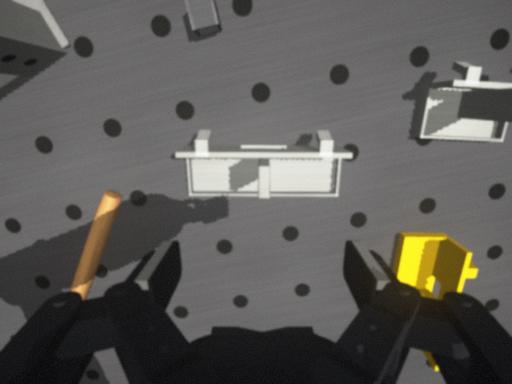

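The wrist view shows the ledge well centred, with its fin at (264,180) and tabs at (203,143) and (325,143). The fin's top centre is at (463.7,-85.1) and the yaw is -0.2225. I'll descend and grip.

```bash
python3 -m jog '[[[0.022,-0.02,-0.4],[0,0,0],-1],[[0.022,-0.02,-0.8],[0,0,0],-1],[[0.022,-0.02,-1.0],[0,0,0],-1],[[0.022,-0.02,-1.0],[0,0,0],-1],[[0.022,-0.02,-1.0],[0,0,0],-1]]'
python3 -m jog '[[[0,0,-0.2],[0,0,0],-1],[[0,0,-0.4],[0,0,0],-1],[[0,0,-0.55],[0,0,0],-1],[[0,0,-0.6],[0,0,0],-1],[[0,0,-0.6],[0,0,0],-1],[[0,0,-0.6],[0,0,0],-1]]'
```

```text
clock: 2.95
position: [464.3, -84.6, 132.1]
ee_rot: [0.994, -0.108, 0.001, 0.0]
contact_force: [0.3, -0.2, 0.1]
gripper_width: 85.3
grasp_force: 0.0
clock: 3.55
position: [464.8, -85.4, 72.7]
ee_rot: [0.994, -0.109, 0.001, -0.0]
contact_force: [-0.1, 0.5, 0.2]
gripper_width: 84.9
grasp_force: 0.0
```

```bash
python3 -m jog '[[[0,0,0],[0,0,0],1],[[0,0,0],[0,0,0],1],[[0,0,0],[0,0,0],1],[[0,0,0],[0,0,0],1],[[0,0,0],[0,0,0],1],[[0,0,0],[0,0,0],1],[[0,0,0],[0,0,0],1],[[0,0,0],[0,0,0],1],[[0,0,0],[0,0,0],1],[[0,0,0],[0,0,0],1]]'
python3 -m jog '[[[0,0,0.1],[0,0,0],1],[[0,0,0.3],[0,0,0],1],[[0,0,0.6],[0,0,0],1],[[0,0,0.9],[0,0,0],1],[[0,0,0.9],[0,0,0],1],[[0,0,0.9],[0,0,0],1]]'
```

```text
clock: 4.55
position: [463.9, -85.6, 71.5]
ee_rot: [0.994, -0.109, 0.0, -0.0]
contact_force: [0.2, 0.5, 3.8]
gripper_width: 11.1
grasp_force: 59.3
clock: 5.15
position: [462.5, -85.6, 160.8]
ee_rot: [0.994, -0.109, -0.001, -0.0]
contact_force: [0.3, -0.5, -5.4]
gripper_width: 11.5
grasp_force: 58.7
```

```bash
python3 -m jog '[[[0.06,0.2,0.08],[0,0,0.03],1],[[0.15,0.6,0.2],[0,0,0.07],1],[[0.25,0.933,0.23],[0,0,0.11],1]]'
python3 -m jog '[[[0.08,0.35,0],[0,0,0.05],1],[[0.17,0.7,0],[0,0,0.1],1],[[0.25,0.933,0],[0,0,0.11],1]]'
python3 -m jog '[[[0.08,0.35,0],[0,0,0],1],[[0.17,0.7,0],[0,0,0],1],[[0.22,0.9,0],[0,0,0],1],[[0.25,0.933,0],[0,0,0],1],[[0.25,0.933,0],[0,0,0],1],[[0.25,0.933,0],[0,0,0],1]]'
cat > look.py <<'E'
import sys
from bench import *
from h import *
tag=sys.argv[1]
s=read_state();print(np.round(s["position"],1),np.round(s["ee_rot"],4),np.round(s["contact_force"],1),s["gripper_width"])
f=[]
for n in ("scene","side","wrist"):
    d=get_image(n); np.savez(f"{tag}_{n}.npz",**d)
    f.append(d["frame"][:,:,::-1])
c=[cv2.resize(f[0][120:280,320:450],(400,492)),cv2.resize(f[1][70:210,240:360],(400,467))]
H=np.zeros((492,800,3),np.uint8);H[:492,:400]=c[0];H[:467,400:]=c[1]
cv2.imwrite(f"pics/{tag}.png",H);cv2.imwrite(f"pics/{tag}_w.png",f[2])
E
python3 look.py pre
```

```text
clock: 5.45
position: [487.8, 8.4, 183.2]
ee_rot: [1.0, 0.007, -0.001, 0.0]
contact_force: [0.9, -0.1, -5.0]
gripper_width: 11.3
grasp_force: 59.5
clock: 5.75
position: [512.3, 102.5, 181.7]
ee_rot: [0.992, 0.122, -0.003, 0.0]
contact_force: [0.3, 0.2, -3.4]
gripper_width: 11.1
grasp_force: 59.5
clock: 6.35
position: [537.7, 193.0, 183.2]
ee_rot: [0.993, 0.12, -0.001, 0.001]
contact_force: [0.2, -0.4, -4.4]
gripper_width: 11.4
grasp_force: 59.5
[537.7 193.  183.2] [ 9.927e-01  1.205e-01 -1.500e-03  6.000e-04] [ 0.2 -0.4 -4.4] 11.38198460014311
```

View pics/pre.png

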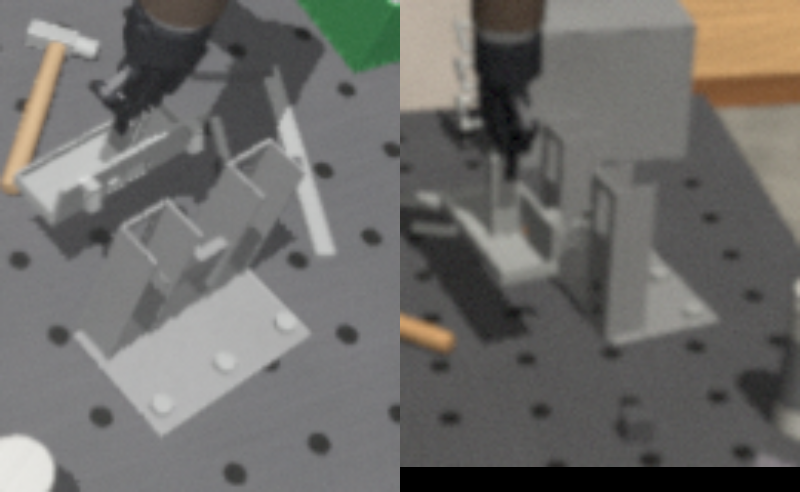

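The crops show the ledge level in front of the rack, tabs toward the slots. I'll measure the ledge relative to the rack in each camera, so the calibration bias cancels.

```bash
cat > rel.py <<'E'
import sys
from h import *
tag,px,py,zb=sys.argv[1],*map(float,sys.argv[2:5])   # expected ledge origin xy, underside z
th=0.24;e=np.array([np.cos(th),np.sin(th)]);f=np.array([-np.sin(th),np.cos(th)])
O=np.array([627.8,216.75])
for n in ("scene","side","wrist"):
    d=np.load(f"{tag}_{n}.npz");X=world(d).reshape(-1,3);X=X[np.isfinite(X[:,0])]
    Q=np.c_[(X[:,:2]-O)@e,(X[:,:2]-O)@f,X[:,2]]
    lo=(np.array([px,py])-O)@e
    W=Q[(abs(Q[:,0])<8)&(abs(Q[:,1])<115)&(abs(Q[:,1])>30)&(Q[:,2]>185)&(Q[:,2]<203)]
    if len(W)>20:
        b,a=np.polyfit(W[:,1],W[:,0],1);s=np.sort(W[:,1])
        print(n,'rack n',len(W),'x0 %.1f slope %.3f'%(a,b),'edges',np.round([s[1],s[s<0][-2],s[s>0][1],s[-2]],1),'ztop %.1f'%np.percentile(W[:,2],80))
    P=Q[(Q[:,2]>zb+50)&(Q[:,2]<zb+68)&(abs(Q[:,0]-lo)<12)&(abs(Q[:,1])<120)&(abs(Q[:,1])>22)]
    if len(P)>20:
        b,a=np.polyfit(P[:,1],P[:,0],1);r=P[:,0]-a-b*P[:,1];k=abs(r)<4;b,a=np.polyfit(P[k,1],P[k,0],1);s=np.sort(P[k,1])
        print('  plate n',len(P),'x %.1f slope %.3f'%(a,b),'ends',np.round(s[[2,-3]],1),'z',np.percentile(P[k,2],[50,90,97]).round(1),'dz/dy %.3f'%np.polyfit(P[k,1],P[k,2],1)[0])
    T=Q[(Q[:,2]>zb+48)&(Q[:,2]<zb+66)&(Q[:,0]>lo+8)&(Q[:,0]<lo+27)&(abs(abs(Q[:,1])-70)<30)]
    for g in (T[T[:,1]<0],T[T[:,1]>0]):
        if len(g)>4: print('  tab y',np.percentile(g[:,1],[5,50,95]).round(1),'x max %.1f'%np.percentile(g[:,0],95),'z',np.percentile(g[:,2],[50,90]).round(1),len(g))
E
python3 rel.py pre 560 199.5 112
```

```text
scene rack n 104 x0 1.8 slope -0.003 edges [-99.9 -39.6  39.5 100.6] ztop 195.3
  plate n 167 x -71.1 slope 0.003 ends [-104.1   94.8] z [169.8 172.5 173.7] dz/dy 0.001
  tab y [-82.  -75.4 -69.1] x max -54.4 z [167.2 171.5] 21
  tab y [59.4 65.8 73.6] x max -54.7 z [167.2 170.8] 15
side rack n 60 x0 -1.4 slope -0.003 edges [-102.5  -42.    40.7   93.9] ztop 195.2
  plate n 61 x -75.9 slope -0.024 ends [-104.1   86.9] z [170.  172.2 173.8] dz/dy 0.009
  tab y [-81.2 -77.  -73. ] x max -56.4 z [169.2 171.5] 5
wrist rack n 4678 x0 0.5 slope 0.001 edges [-98.9 -37.7  41.4 102.8] ztop 197.0
  plate n 4895 x -71.5 slope -0.001 ends [-102.7   97.7] z [172.4 173.5 173.9] dz/dy 0.001
  tab y [-79.  -71.4 -65.6] x max -54.7 z [170.2 173.2] 500
  tab y [60.1 65.8 73.5] x max -54.7 z [170.1 173.3] 509
```

Lateral error is -4.5 mm and the yaw is parallel. Remaining advance is about 69 mm. I'll shift sideways and go in 60 mm, then look.

```bash
python3 -m jog '[[[-0.011,0.044,0],[0,0,0],1],[[-0.011,0.044,0],[0,0,0],1],[[0.13,0.08,0],[0,0,0],1],[[0.28,0.115,0],[0,0,0],1],[[0.42,0.15,0],[0,0,0],1],[[0.52,0.175,0],[0,0,0],1],[[0.572,0.187,0],[0,0,0],1],[[0.572,0.187,0],[0,0,0],1],[[0.572,0.187,0],[0,0,0],1]]'
python3 look.py in1; python3 rel.py in1 617.5 214 112
```

```text
clock: 7.4
position: [595.3, 212.7, 184.1]
ee_rot: [0.993, 0.121, -0.001, 0.0]
contact_force: [-0.8, -0.3, -3.8]
gripper_width: 11.1
grasp_force: 59.5
[595.3 212.7 184.1] [ 9.927e-01  1.209e-01 -5.000e-04  1.000e-04] [-0.8 -0.3 -3.8] 11.072425307313532
scene rack n 100 x0 1.6 slope -0.005 edges [-100.1  -39.5   39.6  101.6] ztop 195.4
  plate n 117 x -11.5 slope 0.004 ends [-98.2  90. ] z [171.  173.2 173.9] dz/dy -0.002
  tab y [-99.7 -66.9 -40.9] x max 14.8 z [169.1 174.7] 61
  tab y [40.7 82.7 98.7] x max 14.7 z [169.  175.7] 50
side rack n 39 x0 1.1 slope 0.019 edges [-102.7  -42.    46.2   41.2] ztop 195.1
  plate n 79 x -13.8 slope -0.038 ends [-77.3  98.7] z [171.3 174.1 175.3] dz/dy -0.022
  tab y [-98.9 -88.5 -43.7] x max 14.0 z [170.5 175.6] 27
  tab y [40.7 42.3 47.7] x max 15.7 z [171.5 176.8] 9
wrist rack n 4087 x0 1.4 slope 0.000 edges [-98.3 -37.5  41.4 102.5] ztop 196.7
  plate n 3622 x -12.2 slope -0.001 ends [-96.9 103.3] z [173.1 174.  174.4] dz/dy 0.002
  tab y [-95.5 -85.  -59.9] x max 14.4 z [169.8 175. ] 1205
  tab y [41.6 78.4 99.5] x max 14.8 z [169.9 175.6] 1463
```

View pics/in1_w.png

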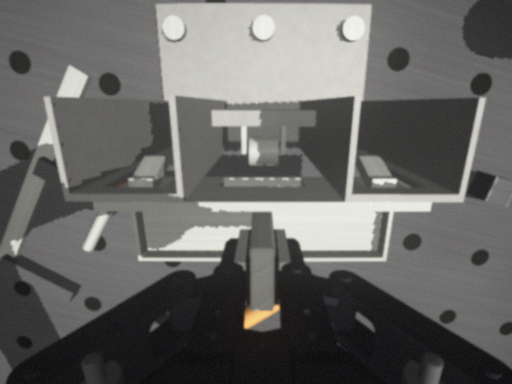

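The tabs are through both slots, seen behind the webs at (148,175) and (377,175). About 9.5 mm of advance remains. I'll close that and start down.

```bash
python3 -m jog '[[[0.04,0.01,0],[0,0,0],1],[[0.083,0.02,0],[0,0,0],1],[[0.083,0.02,0],[0,0,0],1],[[0.083,0.02,0],[0,0,0],1]]'
python3 -m jog '[[[0,0,-0.05],[0,0,0],1],[[0,0,-0.1],[0,0,0],1],[[0,0,-0.1],[0,0,0],1],[[0,0,-0.1],[0,0,0],1]]'
python3 look.py in2; python3 rel.py in2 626 216 102
```

```text
clock: 7.95
position: [603.5, 214.6, 184.0]
ee_rot: [0.993, 0.121, -0.001, 0.0]
contact_force: [-4.4, 0.1, -3.4]
gripper_width: 11.3
grasp_force: 59.7
clock: 8.35
position: [603.5, 214.6, 173.2]
ee_rot: [0.993, 0.121, -0.001, 0.0]
contact_force: [-2.6, -1.5, -6.0]
gripper_width: 11.1
grasp_force: 59.3
[603.5 214.6 173.2] [ 9.927e-01  1.208e-01 -1.100e-03  3.000e-04] [-2.6 -1.5 -6. ] 11.080939485076957
scene rack n 107 x0 1.7 slope -0.001 edges [-100.   -40.2   40.2  101.5] ztop 195.3
  plate n 131 x 1.1 slope -0.004 ends [-100.4   96.8] z [160.5 167.3 169.6] dz/dy 0.001
  tab y [-99.8 -67.4 -40.7] x max 22.9 z [159.2 165.8] 43
  tab y [40.5 86.2 99.1] x max 23.6 z [159.8 165.1] 44Traceback (most recent call last):
  File "rel.py", line 13, in <module>
    print(n,'rack n',len(W),'x0 %.1f slope %.3f'%(a,b),'edges',np.round([s[1],s[s<0][-2],s[s>0][1],s[-2]],1),'ztop %.1f'%np.percentile(W[:,2],80))
                                                                                         ~~~~~~^^^
IndexError: index 1 is out of bounds for axis 0 with size 0
```

```bash
python3 -m jog '[[[0,0,-0.04],[0,0,0],1],[[0,0,-0.08],[0,0,0],1],[[0,0,-0.08],[0,0,0],1]]'
python3 -m jog '[[[0,0,-0.04],[0,0,0],1],[[0,0,-0.08],[0,0,0],1],[[0,0,-0.08],[0,0,0],1]]'
python3 -m jog '[[[0,0,-0.03],[0,0,0],1],[[0,0,-0.06],[0,0,0],1],[[0,0,-0.06],[0,0,0],1]]'
```

```text
clock: 8.8
position: [603.5, 214.5, 166.6]
ee_rot: [0.993, 0.121, -0.001, 0.0]
contact_force: [-3.9, -1.7, -0.8]
gripper_width: 11.4
grasp_force: 59.8
clock: 9.1
position: [602.7, 214.3, 157.4]
ee_rot: [0.993, 0.121, -0.002, 0.001]
contact_force: [-5.3, -0.8, -5.4]
gripper_width: 11.3
grasp_force: 59.4
clock: 9.4
position: [603.3, 214.5, 150.9]
ee_rot: [0.993, 0.121, -0.001, 0.0]
contact_force: [-4.1, -1.6, -8.7]
gripper_width: 11.3
grasp_force: 59.1
```

```bash
python3 -m jog '[[[0,0,-0.03],[0,0,0],1],[[0,0,-0.03],[0,0,0],1],[[0,0,-0.03],[0,0,0],1]]'
python3 -m jog '[[[0,0,-0.02],[0,0,0],1],[[0,0,-0.02],[0,0,0],1],[[0,0,-0.02],[0,0,0],1]]'
python3 look.py in3
```

```text
clock: 9.7
position: [603.6, 214.6, 149.0]
ee_rot: [0.993, 0.121, -0.001, 0.0]
contact_force: [-5.9, -1.8, -5.1]
gripper_width: 11.2
grasp_force: 59.3
clock: 10.0
position: [603.6, 214.6, 148.1]
ee_rot: [0.993, 0.121, -0.001, 0.0]
contact_force: [-7.8, -3.0, -1.8]
gripper_width: 11.3
grasp_force: 59.9
[603.6 214.6 148.1] [ 9.927e-01  1.209e-01 -5.000e-04  3.000e-04] [-7.8 -3.  -1.8] 11.319420246534813
```

View pics/in3.png

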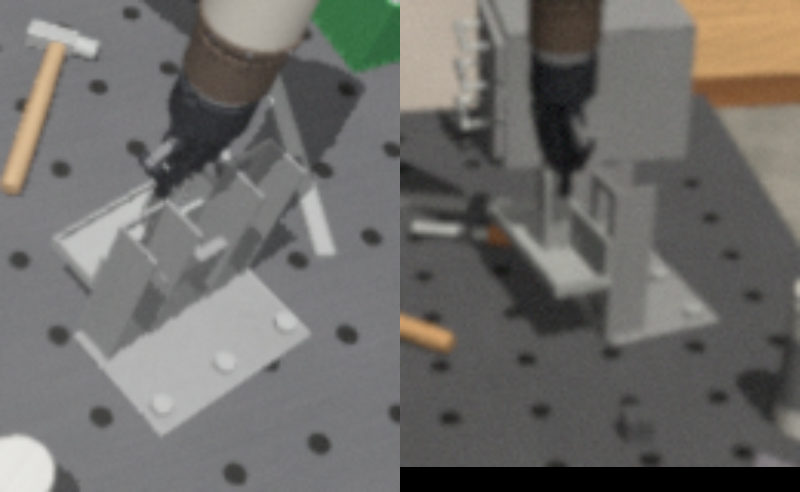

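The ledge sits flush on the uprights, almost home. I'll press a little further to confirm it bottoms.

```bash
python3 -m jog '[[[0,0,-0.02],[0,0,0],1],[[0,0,-0.02],[0,0,0],1],[[0,0,-0.02],[0,0,0],1]]'
python3 -m jog '[[[0,0,-0.02],[0,0,0],1],[[0,0,-0.02],[0,0,0],1],[[0,0,-0.02],[0,0,0],1]]'
python3 -m jog '[[[0,0,-0.02],[0,0,0],1],[[0,0,-0.02],[0,0,0],1],[[0,0,-0.02],[0,0,0],1]]'
```

```text
clock: 10.45
position: [603.6, 214.5, 147.7]
ee_rot: [0.993, 0.121, -0.0, 0.0]
contact_force: [-11.0, -2.7, 3.2]
gripper_width: 11.0
grasp_force: 60.7
clock: 10.75
position: [603.5, 214.5, 147.6]
ee_rot: [0.993, 0.121, 0.0, 0.0]
contact_force: [-13.3, -2.8, 10.4]
gripper_width: 11.2
grasp_force: 61.8
clock: 11.05
position: [603.5, 214.5, 147.5]
ee_rot: [0.993, 0.122, 0.001, 0.0]
contact_force: [-17.4, -3.6, 17.0]
gripper_width: 10.7
grasp_force: 62.9
```

Bottomed at the home height (TCP 147.5 means the underside is at 76). I'll relax the load, open and retreat upward.

```bash
python3 -m jog '[[[-0.01,0,0.06],[0,0,0],1],[[-0.01,0,0.06],[0,0,0],1],[[-0.01,0,0.06],[0,0,0],0.3],[[-0.01,0,0.06],[0,0,0],-0.2],[[-0.01,0,0.06],[0,0,0],-0.6],[[-0.01,0,0.06],[0,0,0],-0.6],[[-0.01,0,0.06],[0,0,0],-0.6],[[-0.01,0,0.06],[0,0,0],-0.6]]'
python3 -m jog '[[[0,0,0.1],[0,0,0],-0.6],[[0,0,0.3],[0,0,0],-0.6],[[0,0,0.6],[0,0,0],-0.6],[[0,0,1],[0,0,0],-0.6],[[0,0,1],[0,0,0],-0.6]]'
python3 -m jog '[[[-0.3,-0.1,0.3],[0,0,0],-0.6],[[-0.6,-0.2,0.6],[0,0,0],-0.6],[[-0.6,-0.2,0.6],[0,0,0],-0.6],[[-0.6,-0.2,0.6],[0,0,0],-0.6]]'
sed -i 's/s\[s<0\]\[-2\],s\[s>0\]\[1\],//' rel.py
python3 look.py end; python3 rel.py end 627 216 76
```

```text
clock: 11.85
position: [603.5, 215.1, 147.4]
ee_rot: [0.993, 0.121, 0.0, -0.0]
contact_force: [0.5, -0.3, 0.3]
gripper_width: 68.4
grasp_force: 0.0
clock: 12.35
position: [606.4, 216.0, 255.4]
ee_rot: [0.993, 0.121, 0.007, -0.002]
contact_force: [-0.3, 0.4, 0.9]
gripper_width: 68.5
grasp_force: 0.0
clock: 12.75
position: [543.0, 195.0, 309.3]
ee_rot: [0.993, 0.121, 0.002, -0.001]
contact_force: [0.5, 0.7, -0.3]
gripper_width: 68.2
grasp_force: 0.0
[543.  195.  309.3] [ 0.9926  0.1211  0.0017 -0.001 ] [ 0.5  0.7 -0.3] 68.20139625531932
scene rack n 106 x0 1.6 slope -0.002 edges [-99.9 101.9] ztop 195.4
  plate n 93 x 1.4 slope 0.004 ends [-100.1   96.6] z [133.7 142.4 143.6] dz/dy 0.006
  tab y [-99.5 -43.  -40.2] x max 25.3 z [133.9 140.7] 35
  tab y [41.4 69.2 98.6] x max 24.9 z [135.5 140.8] 40
side rack n 67 x0 -0.8 slope -0.003 edges [-102.2  100.4] ztop 194.9
  plate n 88 x -4.2 slope -0.010 ends [-99.2  90.2] z [135.8 143.  143.8] dz/dy 0.009
  tab y [-99.8 -95.4 -41.5] x max 24.9 z [133.4 138.8] 26
  tab y [40.8 42.9 97.5] x max 23.9 z [136.5 141. ] 14
wrist rack n 986 x0 0.4 slope 0.002 edges [-98.2 102. ] ztop 197.1
  plate n 1342 x -3.9 slope 0.004 ends [-96.1 102.6] z [136.5 137.4 138. ] dz/dy 0.007
  tab y [-95.4 -94.7 -59.6] x max 24.2 z [135.8 138.6] 185
  tab y [41.7 77.9 99.6] x max 24.4 z [134.5 139.2] 238
```

View pics/end.png

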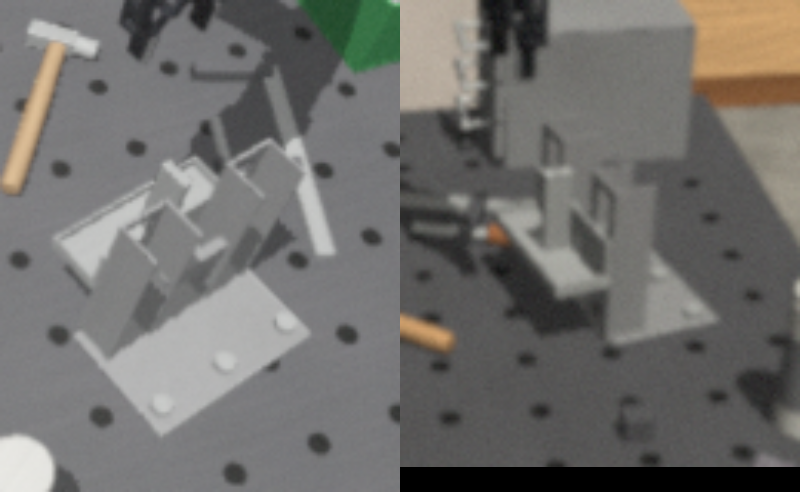

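The ledge hangs level and flush with its plate top at z≈136.5, so the underside is at about 76, and the gripper is clear. Handing in.

```bash
python3 -c "
from bench import *
print(job_done())"
```

```text
the job is handed in; nothing more can be done
None
```

The long ledge hangs level in the rack at its home height (underside about 76 mm), released with the gripper clear; the arm never went near the short ledge, and I handed the job in after about 13 s of robot time (no verdict was returned).

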